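# Unclip a soil core tube and pack it

## Robot

A 7-joint arm with a two-finger parallel gripper is mounted at the origin on a cart in front of the work surface, level with it; the furniture and walls round the work are solid. World frame = base frame: x ahead of the robot, y to its left, z up, the work surface at z = 0. Lengths are in m, angles in rad, forces in N, time in s.
With the tool pointing down it reaches from about 0.425 to 0.875 m from the base axis. Payload 4.7 kg.
Tool frame: the origin (TCP) lies on the centre line of the jaws, within the pads' length; the fingertips stand ctrl.tcp_to_tips ahead of it and the grasp point (between the pads) lies 2 mm behind it (ctrl.tcp_to_tips is the distance from the TCP to the fingertips, in m); z points along the fingers, y is the line along which they close (so a half turn about z gives the same grasp; the last joint's range is limited). The gripper opens to 87 mm and grips with 3 to 60 N. Pads are 19 mm wide; open, the fingers measure 117 mm over their backs; the gripper's body (75 mm by 190 mm) begins 51 mm behind the grasp point.
Start: joints at [-1.21, 0.321, -0.07, 1.45, 0.023, 1.371, -0.057], TCP at [0.221, 0.611, 0.24] pointing down, gripper open.
Joint ranges: [-2.86, 2.86], [-0.3, 2.09], [-1.38, 1.24], [0.06, 2.45], [-1.56, 4.7], [0.09, 2.05], [-2.69, 2.69]. Speed limits (rad/s): [2.57, 2.57, 3.14, 3.14, 3.14, 3.14, 3.14].

## Interface

Orientations are given as a rotation vector (axis times angle).
In Python, from bench import ctrl, optics, close_job gives the robot as it stands.
- The arm moves only by the shell command python3 -m inch 'ROWS' [OPENING] [FORCE]. ROWS is JSON, a list of rows, each a list of 2 entries, a list of its own where there are three numbers: the shift along the tool's x, y, z in mm, then the turn, a rotation vector about the tool's x, y, z in degrees. In form: [[[x, y, z], [ax, ay, az]], ...]. A call has exactly 10 rows; each row shifts and turns the commanded pose from where the row before left it, along the tool's axes as they then stand; what a row does not reach is not made up. A row lasts 1/10 s, in which the tool goes at most 50 mm and 8.59 degrees, less where a joint would pass 70% of its speed; a pose out of reach is approached as far as the arm can. A call is refused whole if a number of a shift passes 50 or a number of a turn 8.59, either way. A call with a gripper value outside its range is refused whole. OPENING is the closure, from 0 (fully open) to 1 (shut), set as the call begins (- or left out, the last holds). The fingers move at their own pace and stop on an object; FORCE is the grip in N (left out, the last holds). Time passes only in rows, so rows that do not move let the fingers close, or fill a call up. It gives the time, the measured TCP pose, the force and the opening at its end, in the units of the state.
- ctrl.get_state(): the state, without advancing time (a new reading comes with each control period).
- optics.get_image(name): name is "scene" or "top" or "wrist"; returns a dict with "image" (384x512x3 uint8, red, green, blue), "fx", "fy", "cx", "cy" (pixels), "R" (3x3) and "t" (3): a world point X has camera coordinates R X + t; the wrist camera has in their place "hand_eye" (4x4, takes a point from camera to tool coordinates, whose origin is the TCP and whose axes are the flange's). Camera axes: x right, y down, z forward; pixel columns grow to the right and rows downward; lengths in m; the calibration is good to about 2 mm. The wrist camera is an equidistant fisheye: a pixel r from the principal point sees the ray r / f radians off the axis. A picture is of the moment at which its call begins: read the wrist's pose just before it. There is no depth.
- close_job(): hands the job in, once; it reports no verdict.
The state is a dict: "time": time; "joint_positions": joint angles; "qd": joint speeds; "joint_torque": joint torques, N m; "position": TCP position; "tool_rot": TCP orientation; "ft_force": force on the tool from outside, world axes, zero at the start; "torque": the same for the moment, N m; "grip_width": opening from 0.0 (shut) to 1.0 (fully open).
Only numpy, scipy, OpenCV 4.12 (cv2) and the standard library are available. Lean on these libraries where they do the work, as an engineer would, in place of code of your own. Each camera call takes 0.05 s, during which the arm holds its last target. There are 200 camera calls.

## Task

Take hold of the soil core tube under the hood of its rack, snap it straight forward out of the two sprung clips (do not slide it out endways), lay it in the two cradles inside the open case without dropping it, and then swing the lid fully shut, pressing gently. Leave the other things on the bench where they are.

Things in the scene. Friction and masses are not known exactly. Their poses are not given: they have to be found in the camera images.
- tube: the soil core tube: a bare aluminium tube with black end caps, a plain cylinder 28 mm in diameter and 170 mm long all over, about 0.2 to 0.45 kg. Origin in its middle on its axis; its y axis runs along it. It starts level in the two clips of the rack, up to 8 mm off the middle lengthways.
- rack: grey metal clip rack, fixed to the bench: base plate 150 x 220 x 12 mm (x, y, z), an upright back panel 220 mm wide and 218 mm high, its front face at x +115 mm (60 mm behind the tube's axis), and a hood on top of the panel (see hood_edge). Origin on the bench at the middle of the base's front edge; x points from there to the back, z is up.
- clips (a point): point midway between the clips, on the axis of a seated tube, (55, 0, 135) mm in the rack's frame, axes as the rack's. The clips: steel C-shapes 12 mm wide at y +62 and -62 mm from here, mouths 21 mm wide, open to -x; the tube is bare for 110 mm between them. Pulled straight to -x, 10 to 20 N frees the tube from both after about 25 mm.
- case: grey plastic case, fixed to the bench, open at the top, outside 130 x 210 x 50 mm (x, y, z), walls and floor 5 mm. Inside are two black rubber cradles, 14 mm wide, at y +62 and -62 mm, flat-bottomed (17 mm above the bench) with sloping sides, 32 mm apart at the bottom and 45 mm at the top. Origin at the centre of the underside; x points from the front to the hinge side, z up.
- seat (a point): where the middle of the tube's axis lies when it rests in the cradles: at (-12, 0, 31) mm in the case's frame, axes as the case's; the tube then lies along the case's y. 48 mm from here to the inside of the front wall.
- case_lid (a joint): angle of the case's lid in rad: 0 fully shut, about 1.57 upright, starts open at 1.5 to 1.8. The hinge is stiff (about 0.2 N m): the lid stays where it is left, so it has to be pushed all the way down.
- lid_hinge (a point): middle of the lid's hinge line, at (65, 0, 50.5) mm in the case's frame. The lid is a plate 130 mm long (from the hinge), 210 mm wide and 8 mm thick; this point is at its underside. When shut the lid points to -x of the case from here and its top is 58.5 mm above the bench.
- lid_edge (a point): middle of the lid's free edge, on its outer face (the top when shut), 130 mm from the hinge. A tab 60 mm wide and 6 mm thick sticks out 10 mm beyond it.
- small_beaker: small plastic beaker, 46 x 52 x 56 mm, stands between and behind rack and case; leave it alone. Origin at the centre of its underside.
- marker: black marker pen, 139 mm long, lies between rack and case, pointing away from the robot; leave it alone. Origin at the centre of its underside.
- tape_roll: roll of tape lying flat, 69 mm across, 19 mm high, at the right of the work; leave it alone. Origin at the centre of its underside.
- crucible: white crucible, 44 mm across, 36 mm high, at the left of the work; leave it alone. Origin at the centre of its underside.
- hood_edge (a point): middle of the hood's lower front edge, (75, 0, 210) mm in the rack's frame: 75 mm above and 20 mm behind the tube's axis. The hood is a level shelf 220 mm wide and 8 mm thick from here back to the panel. It keeps a finger from getting behind the tube from straight above; a gripper tilted 35 to 45 degrees, pointing forward and down, gets in.
Mind the look-alikes: they are no part of the job. Of the things shaped like the tube, the aluminium one is meant.

How it is judged:
On the way, in this order (a step that is already met when the one before it is completed fails the run):
1. the tube is snapped forward, out of both clips: its middle is 40 mm or more in front of its place in the clips, no more than 60 mm up or down and 50 mm sideways from it (x of tube in the frame of clips below -0.04 m and z of tube in the frame of clips between -0.06 and 0.06 m and y of tube in the frame of clips between -0.05 and 0.05 m), for 0.05 s.
2. the tube lies in the cradles, let go, with the lid still open (distance between tube and seat below 0.02 m and contact force between the fingers and tube below 0.1 N and value of joint case_lid above 0.6 rad), for 0.1 s.
At the end, for the whole second after the job is handed in: The tube rests in both cradles of the case (middle within 8 mm across, 18 mm lengthways and 5 mm in height of the seat, lengthwise within 0.1 rad) and the lid is fully shut (within 0.03 rad) (x of tube in the frame of seat between -0.008 and 0.008 m and y of tube in the frame of seat between -0.018 and 0.018 m and z of tube in the frame of seat between -0.005 and 0.005 m and angle between the y axis of tube and the y axis of case, either way round below 0.1 rad and linear speed of tube below 0.02 m/s and value of joint case_lid below 0.03 rad); the robot touches nothing.
It fails at once if the tube is dropped: it falls or flies free of the fingers faster than 0.8 m/s, or lands on the bench ((linear speed of tube above 0.8 m/s and contact force between the fingers and tube below 0.1 N) or height (world z) of tube below 0.022 m).
It fails at once if the case or its lid is pressed by the fingers with more than 35 N (contact force between the fingers and case above 35 N).
It fails at once if the beaker, marker, tape roll or crucible is moved more than 30 mm (distance of any of small_beaker, marker, tape_roll, crucible from where it was at the start of the episode above 0.03 m).
It also fails if it takes over 61 s, if anything falls off the work surface, if the arm or the gripper's body presses on something with over 40 N, if the wrist force passes 120 N, or if a joint passes its speed limit or range.

## Working session

There is one attempt and no reset: what is moved stays moved. The work goes in short steps, Python scripts to look and compute and a shell command to move; the robot and the scene stay as the last step left them, time stands still between calls to the robot, and variables do not carry over. Pictures are saved under pics/ and viewed, on a budget of 10 in all, crops included, one or two more only if the job needs it, and the job is handed in when it is done.

```bash
ls; mkdir -p pics; cat > h.py <<'E'
import numpy as np,cv2
from scipy.spatial.transform import Rotation as Rn
from bench import ctrl,optics,close_job
def grab(n,f):
    s=ctrl.get_state(); d=optics.get_image(n); cv2.imwrite('pics/'+f+'.png',d['image'][:,:,::-1]); np.savez('pics/'+f+'.npz',**d,pos=s['position'],rot=s['tool_rot']); return d
def ray(d,u,v):
    R=d['R'];c=-R.T@d['t'];r=R.T@np.array([(u-d['cx'])/d['fx'],(v-d['cy'])/d['fy'],1]);return c,r/np.linalg.norm(r)
def onz(d,u,v,z):
    c,r=ray(d,u,v);return c+r*(z-c[2])/r[2]
def proj(d,X):
    x=d['R']@np.array(X)+d['t'];return np.array([d['fx']*x[0]/x[2]+d['cx'],d['fy']*x[1]/x[2]+d['cy']])
def tri(d1,p1,d2,p2):
    a,r=ray(d1,*p1);b,s=ray(d2,*p2)
    k=np.linalg.lstsq(np.c_[r,-s],b-a,rcond=None)[0];P=a+r*k[0];Q=b+s*k[1];return (P+Q)/2,np.linalg.norm(P-Q)
E
python3 - <<'E'
from h import *
a=grab('scene','s0')['image'];b=grab('top','t0')['image']
for n in('s0','t0'):
    d=np.load(f'pics/{n}.npz');print(n,(-d['R'].T@d['t']).round(3),d['fx'],(d['R'][2]).round(2))
cv2.imwrite('pics/v_s.png',cv2.resize(a,(800,600),interpolation=3)[:,:,::-1]);cv2.imwrite('pics/v_t.png',cv2.resize(b,(800,600),interpolation=3)[:,:,::-1])
print(ctrl.get_state(),ctrl.tcp_to_tips)
E
```

```text
pics
s0 [-0.481 -0.585  0.792] 385.3055171475448 [ 0.78  0.42 -0.46]
t0 [0.448 0.02  1.628] 490.3451643391042 [ 0.08 -0.02 -1.  ]
{'time': 0.1, 'joint_positions': array([-1.20990839,  0.3217463 , -0.07013407,  1.45153707,  0.02264358,
        1.37079809, -0.0569159 ]), 'qd': array([-0.00063355, -0.00209718,  0.0006489 , -0.00262944,  0.00049506,
        0.00146214, -0.00038969]), 'joint_torque': array([ 3.74258743e-04, -4.92572880e+01, -4.05468028e-01, -3.13397241e+01,
       -6.40497054e-02,  3.94385273e-02,  5.60470471e-05]), 'position': array([0.22079445, 0.61086269, 0.23858093]), 'tool_rot': array([-5.41873481e-01, -3.09432884e+00,  2.65766978e-03]), 'ft_force': array([-0.31984885, -0.39245181, -0.22274849]), 'torque': array([0.0517879 , 0.01380427, 0.02320496]), 'grip_width': 1.0019974908871991} 0.017
```

View pics/v_s.png

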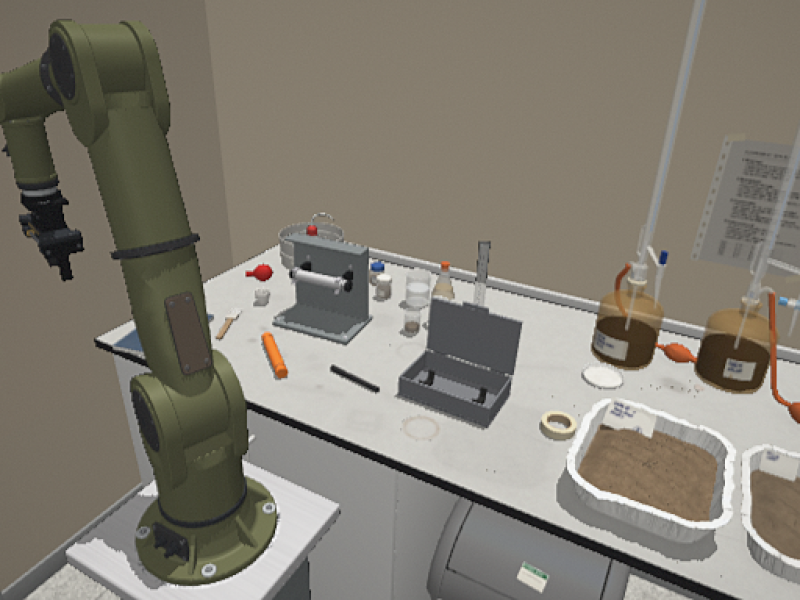

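View pics/v_t.png

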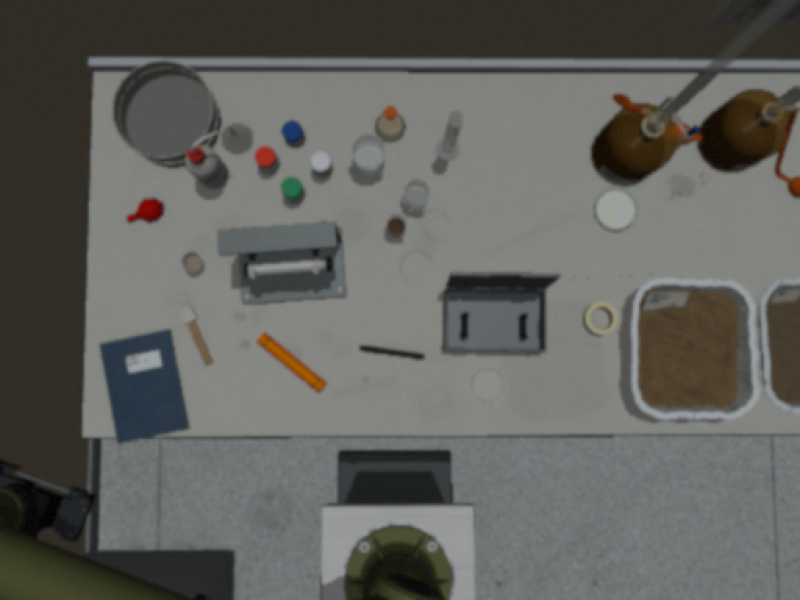

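The scene view shows an aluminium cylinder in the rack (322,280; top view 287,267) and an orange cylinder lying on the bench (274,355; top view 291,361). The bare aluminium one with black caps, held in the clips, is the one meant. I'll confirm it in one enlarged montage, which I'll also use for measuring.

```bash
python3 - <<'E'
from h import *
s=cv2.imread('pics/s0.png');t=cv2.imread('pics/t0.png')
def c(i,x,y):return cv2.resize(i[y:y+75,x:x+100],(400,300),interpolation=cv2.INTER_CUBIC)
m=np.vstack([np.hstack([c(s,165,146),c(s,245,190)]),np.hstack([c(t,132,133),c(t,272,165)])])
m=np.clip(m*1.5,0,255).astype(np.uint8)
cv2.imwrite('pics/m0.png',m)
E
```

```text
(no output)
```

View pics/m0.png

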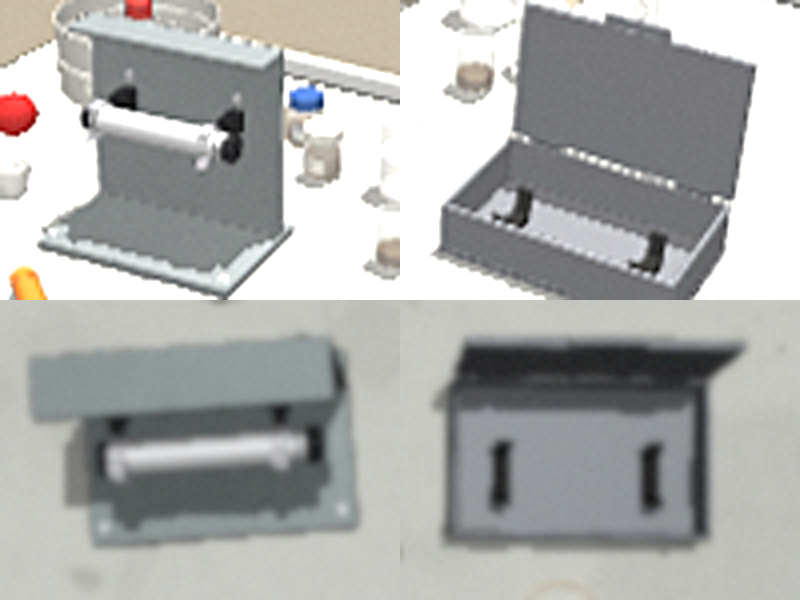

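The montage confirms the target. The bare aluminium tube with black caps sits in the two clips (top crop, ends at about (97,458) and (322,443)). The case is open with both cradles visible, at (500,475) and (652,477).

```bash
cat >> h.py <<'E'
def L(n):return dict(np.load(f'pics/{n}.npz'))
E
python3 - <<'E'
from h import *
s,t=L('s0'),L('t0')
f=lambda X,Y,x,y:((X+.5)/4-.5+x,(Y+.5)/4-.5+y)
TR=lambda X,Y:f(X,Y-300,132,133);TC=lambda X,Y:f(X-400,Y-300,272,165)
SR=lambda X,Y:f(X,Y,165,146);SC=lambda X,Y:f(X-400,Y,245,190)
def show(n,*P):
    for p in P:print(n,np.round(p,4))
    if len(P)==2:
        e=P[0]-P[1];print('  mid',((P[0]+P[1])/2).round(4),'len',np.linalg.norm(e).round(4),'yaw of y',np.degrees(np.arctan2(-e[0],e[1])).round(2))
show('base front',onz(t,*TR(93,545),.01),onz(t,*TR(357,526),.01))
show('hood front',onz(t,*TR(33,418),.218),onz(t,*TR(337,400),.218))
show('tube ends top@.135',onz(t,*TR(97,459),.135),onz(t,*TR(322,444),.135))
show('case front rim',onz(t,*TC(444,543),.05),onz(t,*TC(708,541),.05))
show('cradles@.04',onz(t,*TC(500,476),.04),onz(t,*TC(652,478),.04))
for n,a,b in [('tubeL',TR(97,459),SR(86,117)),('tubeR',TR(322,444),SR(236,149)),('lidL',TC(462,342),SC(524,5)),('lidR',TC(746,344),SC(756,66))]:
    print(n,*tri(t,a,s,b))
show('scene base front',onz(s,*SR(40,243),.012),onz(s,*SR(228,295),.012))
show('scene case front L',onz(s,*SC(442,207),.05))
show('scene case back R',onz(s,*SC(730,201),.05))
# colours
for n,(u,v) in dict(marker=(391/800*512,351/800*512),beaker=(414/1.5625,197/1.5625),tape=(601/1.5625,318/1.5625),cruc=(193/1.5625,263/1.5625),brown=(397/1.5625,226/1.5625)).items():print(n,onz(t,u,v,.02).round(3))
E
```

```text
base front [0.5718 0.3275 0.01  ]
base front [0.5872 0.1101 0.01  ]
  mid [0.5795 0.2188 0.01  ] len 0.218 yaw of y 4.07
hood front [0.6479 0.3326 0.218 ]
hood front [0.661  0.1134 0.218 ]
  mid [0.6545 0.223  0.218 ] len 0.2196 yaw of y 3.42
tube ends top@.135 [0.6281 0.3017 0.135 ]
tube ends top@.135 [0.6395 0.1302 0.135 ]
  mid [0.6338 0.2159 0.135 ] len 0.1719 yaw of y 3.82
case front rim [ 0.4666 -0.0908  0.05  ]
case front rim [ 0.4677 -0.3037  0.05  ]
  mid [ 0.4672 -0.1973  0.05  ] len 0.2129 yaw of y 0.29
cradles@.04 [ 0.5209 -0.1374  0.04  ]
cradles@.04 [ 0.519 -0.261  0.04 ]
  mid [ 0.5199 -0.1992  0.04  ] len 0.1237 yaw of y -0.86
tubeL [0.62914526 0.30206752 0.12980523] 0.0015149273064922189
tubeR [0.63969477 0.13011891 0.13427134] 0.00020494025899947467
lidL [ 0.61586809 -0.09819677  0.17239766] 0.003347389183941078
lidR [ 0.61325797 -0.30957005  0.17537869] 0.000847373597916448
scene base front [0.5634 0.3165 0.012 ]
scene base front [0.5778 0.1009 0.012 ]
  mid [0.5706 0.2087 0.012 ] len 0.2161 yaw of y 3.8
scene case front L [ 0.4668 -0.103   0.05  ]
scene case back R [ 0.6    -0.3078  0.05  ]
marker [0.47  0.013 0.02 ]
beaker [ 0.797 -0.036  0.02 ]
tape [ 0.538 -0.43   0.02 ]
cruc [0.655 0.43  0.02 ]
brown [0.734 0.    0.02 ]
```

```bash
cat >> h.py <<'E'
def Rt(tilt,yaw):  # tool: x left, y fwd/up, z fwd/down, tilt from vertical
    a,y=np.radians(tilt),np.radians(yaw)
    R=np.array([[0,np.cos(a),np.sin(a)],[1,0,0],[0,np.sin(a),-np.cos(a)]])
    return Rn.from_euler('z',y).as_matrix()@R
def plan(pos,R):
    s=ctrl.get_state();R0=Rn.from_rotvec(s['tool_rot']).as_matrix()
    print('t',s['time'],'pos',s['position'].round(4),'F',s['ft_force'].round(1),'w',round(float(s['grip_width']),3),'q',s['joint_positions'].round(2))
    print('turn deg',np.degrees(Rn.from_matrix(R0.T@R).as_rotvec()).round(2))
    d=np.array(pos)-s['position'];print('shift(now axes)',(R0.T@d*1e3).round(1),'shift(after turn)',(R.T@d*1e3).round(1))
# TCP for tube centre c with tube g mm behind tips
def tcp(c,R,g=12): return np.array(c)+R[:,2]*(g-17)/1e3
E
python3 - <<'E'
from h import *
d=optics.get_image('wrist');print(d['hand_eye'].round(3),d['fx'])
R=Rt(45,3.8);g=tcp([.634,.216,.135],R)
print('grasp',g);plan(g-R[:,2]*.13,R)
E
```

```text
[[ 0.001 -0.961 -0.277  0.075]
 [ 1.     0.001  0.     0.001]
 [-0.    -0.277  0.961 -0.145]
 [ 0.     0.     0.     1.   ]] 297.3186396354542
grasp [0.63047224 0.21576569 0.13853553]
t 0.15 pos [0.2209 0.6109 0.2387] F [ 0.2 -0.7  0.9] w 1.002 q [-1.21  0.32 -0.07  1.45  0.02  1.37 -0.06]
turn deg [-39.83 -25.93  62.76]
shift(now axes) [-435.3 -269.3    8.7] shift(after turn) [-421.4  199.7  211.3]
```

```bash
python3 -m inch '[[[-36,-22,0],[0,0,0]],[[-36,-22,0],[0,0,0]],[[-36,-22,0],[0,0,0]],[[-36,-22,0],[0,0,0]],[[-36,-22,0],[0,0,0]],[[-36,-22,0],[0,0,0]],[[-36,-22,0],[0,0,0]],[[-36,-22,0],[0,0,0]],[[-36,-22,0],[0,0,0]],[[-36,-22,0],[0,0,0]]]' 0.45 50
python3 - <<'E'
from h import *
R=Rt(45,3.8);g=tcp([.634,.216,.135],R);plan(g-R[:,2]*.13,R)
E
```

```text
time: 1.15
position: [0.4854, 0.2805, 0.2395]
tool_rot: [-0.542, -3.094, -0.0]
ft_force: [-0.4, 0.6, -0.5]
grip_width: 0.551
t 1.15 pos [0.4854 0.2805 0.2395] F [-0.4  0.6 -0.5] w 0.551 q [-0.75  0.13  0.2   1.69 -0.03  1.33  0.68]
turn deg [-39.76 -25.99  62.73]
shift(now axes) [-74.2 -48.5   9. ] shift(after turn) [-74.2  27.9  40.7]
```

```bash
python3 -m inch '[[[0,0,0],[-4,-2.6,6.25]],[[0,0,0],[-4,-2.6,6.25]],[[0,0,0],[-4,-2.6,6.25]],[[0,0,0],[-4,-2.6,6.25]],[[0,0,0],[-4,-2.6,6.25]],[[0,0,0],[-4,-2.6,6.25]],[[0,0,0],[-4,-2.6,6.25]],[[0,0,0],[-4,-2.6,6.25]],[[0,0,0],[-4,-2.6,6.25]],[[0,0,0],[-4,-2.6,6.25]]]'
python3 - <<'E'
from h import *
R=Rt(45,3.8);g=tcp([.634,.216,.135],R);plan(g-R[:,2]*.13,R)
E
```

```text
time: 2.15
position: [0.4845, 0.2807, 0.2388]
tool_rot: [1.66, 1.918, 0.719]
ft_force: [0.2, 0.3, -0.2]
grip_width: 0.554
t 2.15 pos [0.4845 0.2807 0.2388] F [ 0.2  0.3 -0.2] w 0.554 q [-0.63 -0.24 -0.21  2.22  0.71  0.7  -1.16]
turn deg [-2.32 -1.38  3.9 ]
shift(now axes) [-77.2  25.4  37.9] shift(after turn) [-74.4  29.   40.9]
```

```bash
python3 -m inch '[[[-15,5,7.5],[0,0,0]],[[-15,5,7.5],[0,0,0]],[[-15,5,7.5],[0,0,0]],[[-15,5,7.5],[0,0,0]],[[-16,5,7.5],[0,0,0]],[[0,0,0],[-1.2,-0.7,1.95]],[[0,0,0],[-1.1,-0.7,1.95]],[[0,0,0],[0,0,0]],[[0,0,0],[0,0,0]],[[0,0,0],[0,0,0]]]'
python3 - <<'E'
from h import *
R=Rt(45,3.8);g=tcp([.634,.216,.135],R);plan(g-R[:,2]*.13,R)
d=grab('wrist','w1');a=grab('scene','s1')['image']
c=cv2.resize(a[110:260,130:330],(400,300),interpolation=2)
cv2.imwrite('pics/m1.png',np.hstack([cv2.resize(d['image'],(400,300)),c])[:,:,::-1])
E
```

```text
time: 3.15
position: [0.5387, 0.2112, 0.2307]
tool_rot: [1.707, 1.831, 0.753]
ft_force: [0.3, 0.3, -0.4]
grip_width: 0.55
t 3.15 pos [0.5387 0.2112 0.2307] F [ 0.3  0.3 -0.4] w 0.55 q [-0.54 -0.24 -0.11  2.26  0.76  0.57 -1.12]
turn deg [-0.17 -0.04  0.22]
shift(now axes) [-1.5 -0.2  0.1] shift(after turn) [-1.5 -0.2  0.1]
```

View pics/m1.png

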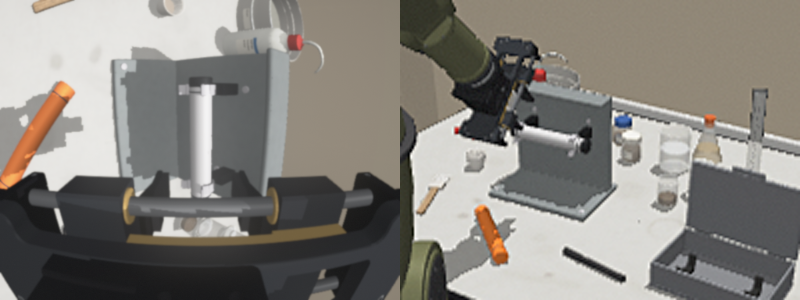

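Left is the wrist view: the tube runs along column ≈200 (rows 80–195 of the 400×300 half), midway between the fingers (≈150 and ≈262). Right is the scene view: the gripper is in front of and above the tube, clear of the hood. I'll check the tube's predicted axis against the wrist pixels.

```bash
python3 - <<'E'
from h import *
d=L('w1');H=d['hand_eye'];Rw=Rn.from_rotvec(d['rot']).as_matrix()
def wp(X):
    p=Rw.T@(np.array(X)-d['pos']);c=H[:3,:3].T@(p-H[:3,3]);r=np.hypot(c[0],c[1]);th=np.arctan2(r,c[2])
    return np.array([d['cx'],d['cy']])+d['fx']*th*c[:2]/r
ya=np.array([-np.sin(np.radians(3.8)),np.cos(np.radians(3.8)),0]);C=np.array([.634,.216,.135])
g=cv2.cvtColor(d['image'],cv2.COLOR_RGB2GRAY)
for s in(.085,.05,.03,0,-.03):
    u,v=wp(C+ya*s);row=g[int(v)].astype(int);m=np.where(row[225:290]>130)[0]+225
    w1=wp(C+ya*s+Rw[:,1]*.014);print(s,(u,v),'half',w1[0]-u,'bright',m.min() if len(m) else 0,m.max() if len(m) else 0)
print(g[100:110:9,225:290:2])
E
```

```text
0.085 (np.float64(256.5889171389531), np.float64(97.35664602692815)) half 15.097180886775334 bright 0 0
0.05 (np.float64(256.4370195715905), np.float64(134.45996055547258)) half 14.877397352839353 bright 245 271
0.03 (np.float64(256.3528691770981), np.float64(155.3304556245338)) half 14.687599821597814 bright 245 271
0 (np.float64(256.2321788217573), np.float64(185.6697545772175)) half 14.327708357573442 bright 245 271
-0.03 (np.float64(256.11972340640415), np.float64(214.386830236408)) half 13.895692291635044 bright 246 278
[[106 100 100  99 100 100 100 101  92  71  68  68  69  70  71  73  75  79
   83  85  84  78  74  83 100 102 102 103 101 101 101 100 100]
 [105 104 138 150 149 148 145 151 127  73  67  68  70  71  71  75 137 196
  213 223 228 215 200 209 205 156  76  63  63  63  64  64  62]]
```

```bash
python3 -m inch '[[[-1.5,0,15],[0,0,0]],[[0,0,15],[0,0,0]],[[0,0,15],[0,0,0]],[[0,0,15],[0,0,0]],[[0,0,15],[0,0,0]],[[0,0,15],[0,0,0]],[[0,0,15],[0,0,0]],[[0,0,13],[0,0,0]],[[0,0,12],[0,0,0]],[[0,0,0],[0,0,0]]]'
python3 - <<'E'
from h import *
R=Rt(45,3.8);g=tcp([.634,.216,.135],R);plan(g,R)
d=grab('wrist','w2');a=grab('scene','s2')['image']
c=cv2.resize(a[130:230,165:298],(400,300),interpolation=2)
cv2.imwrite('pics/m2.png',np.hstack([cv2.resize(d['image'],(400,300)),c])[:,:,::-1])
E
```

```text
time: 4.25
position: [0.6304, 0.2153, 0.1369]
tool_rot: [1.707, 1.832, 0.75]
ft_force: [0.1, 0.3, -0.0]
grip_width: 0.553
t 4.25 pos [0.6304 0.2153 0.1369] F [ 0.1  0.3 -0. ] w 0.553 q [-0.46  0.08 -0.08  2.18  1.16  0.37 -1.48]
turn deg [-0.28  0.04  0.23]
shift(now axes) [ 0.4  1.3 -1.1] shift(after turn) [ 0.4  1.3 -1.1]
```

View pics/m2.png

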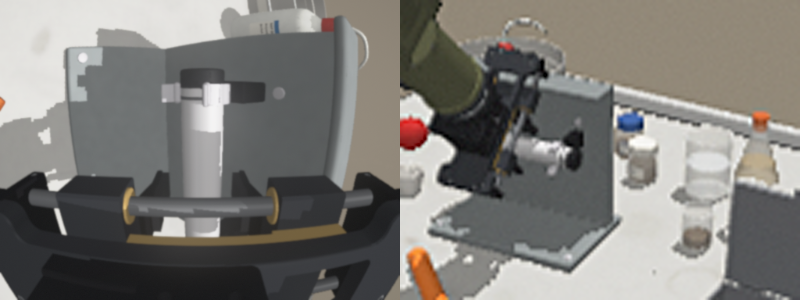

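The tube (column ≈203) lies between the finger edges (≈165 and ≈238), with no contact force. I'll close on it.

```bash
python3 -m inch '[[[0,0.5,0],[0,0,0]],[[0,0,0],[0,0,0]],[[0,0,0],[0,0,0]],[[0,0,0],[0,0,0]],[[0,0,0],[0,0,0]],[[0,0,0],[0,0,0]],[[0,0,0],[0,0,0]],[[0,0,0],[0,0,0]],[[0,0,0],[0,0,0]],[[0,0,0],[0,0,0]]]' 1 50
python3 - <<'E'
from h import *
R=Rt(45,3.8);g=ctrl.get_state()['position']-.06*np.array([np.cos(.0663),np.sin(.0663),0]);plan(g,R)
E
```

```text
time: 5.35
position: [0.6302, 0.2161, 0.1388]
tool_rot: [1.707, 1.831, 0.753]
ft_force: [-6.1, -1.5, 3.8]
grip_width: 0.309
t 5.35 pos [0.6302 0.2161 0.1388] F [-6.1 -1.5  3.8] w 0.309 q [-0.46  0.08 -0.08  2.18  1.16  0.37 -1.48]
turn deg [-0.16 -0.04  0.21]
shift(now axes) [  0.2 -42.5 -42.3] shift(after turn) [  0.  -42.4 -42.4]
```

```bash
python3 -m inch '[[[0,-4.5,-4.5],[0,0,0]],[[0,-4.5,-4.5],[0,0,0]],[[0,-4.5,-4.5],[0,0,0]],[[0,-4.5,-4.5],[0,0,0]],[[0,-4.5,-4.5],[0,0,0]],[[0,-4.5,-4.5],[0,0,0]],[[0,-4.5,-4.5],[0,0,0]],[[0,-4.5,-4.5],[0,0,0]],[[0,-4.5,-4.5],[0,0,0]],[[0,-4.5,-4.5],[0,0,0]]]'
python3 - <<'E'
from h import *
R=Rt(45,3.8);plan([0.5665,.2119,.1388],R)
d=grab('wrist','w3');a=grab('scene','s3')['image']
c=cv2.resize(a[130:230,165:298],(400,300),interpolation=2)
cv2.imwrite('pics/m3.png',np.hstack([cv2.resize(d['image'],(400,300)),c])[:,:,::-1])
E
```

```text
time: 6.35
position: [0.5664, 0.2115, 0.1388]
tool_rot: [1.707, 1.831, 0.753]
ft_force: [-0.8, 0.2, -3.3]
grip_width: 0.312
t 6.35 pos [0.5664 0.2115 0.1388] F [-0.8  0.2 -3.3] w 0.312 q [-0.5  -0.04 -0.12  2.31  1.16  0.41 -1.53]
turn deg [-0.16 -0.03  0.21]
shift(now axes) [0.4 0.  0.1] shift(after turn) [0.4 0.  0.1]
```

View pics/m3.png

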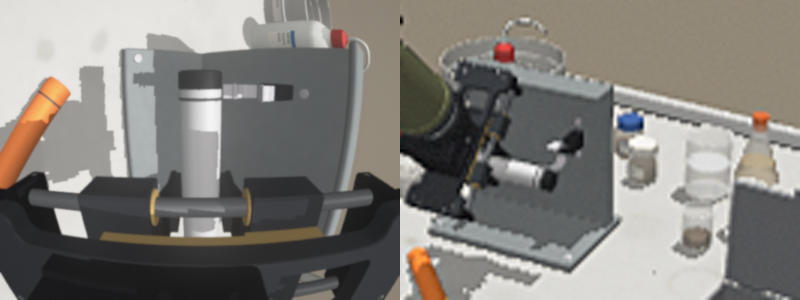

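The tube is out of both clips: the clips are empty in the scene half, and the tube is centred at column ≈201 in the wrist half. Next I'll lift and move over the case.

```bash
python3 - <<'E'
from h import *
R=Rt(20,3.8);plan([.53,.2,.21],R)
s=ctrl.get_state();p=s['position'];T=Rn.from_rotvec(s['tool_rot']).as_matrix()
print('up80',T.T@[0,0,80]);print('20deg frame move',Rt(20,0).T@[(500-p[0]*1e3),-200-p[1]*1e3,0])
E
```

```text
t 6.45 pos [0.5662 0.2116 0.1387] F [ 0.1  0.2 -2.8] w 0.306 q [-0.5  -0.04 -0.12  2.31  1.16  0.41 -1.53]
turn deg [24.82 -0.    0.24]
shift(now axes) [ -9.2  24.1 -76.6] shift(after turn) [ -9.2 -10.2 -79.6]
up80 [ -0.18079359  56.39271895 -56.74353322]
20deg frame move [-411.59815616  -62.17619533  -22.63028438]
```

```bash
python3 -m inch '[[[0,7,-16],[0,0,0]],[[0,7,-16],[0,0,0]],[[0,7,-16],[0,0,0]],[[0,7,-16],[0,0,0]],[[0,7,-16],[0,0,0]],[[0,0,0],[5,0,0]],[[0,0,0],[5,0,0]],[[0,0,0],[5,0,0]],[[0,0,0],[5,0,0]],[[0,0,0],[5,0,0]]]'
python3 - <<'E'
from h import *
R=Rt(20,0);plan(tcp([.52,-.2,.14],R),R)
E
```

```text
time: 7.45
position: [0.5355, 0.2095, 0.2209]
tool_rot: [1.967, 2.11, 0.364]
ft_force: [0.8, -0.6, -3.4]
grip_width: 0.304
t 7.45 pos [0.5355 0.2095 0.2209] F [ 0.8 -0.6 -3.4] w 0.304 q [-0.65 -0.05  0.13  1.95  0.19  0.94 -0.53]
turn deg [-0.34 -1.26  3.79]
shift(now axes) [-407.2  -68.9   57.1] shift(after turn) [-409.5  -42.2   65.8]
```

```bash
python3 -m inch '[[[-25,-4,3],[0,0,0]],[[-40,-6,5],[0,0,0]],[[-47,-6,5],[0,0,0]],[[-47,-6,5],[0,0,0]],[[-47,-6,5],[0,0,0]],[[-47,-6,5],[0,0,0]],[[-47,-6,5],[0,0,0]],[[-47,-6,5],[0,0,0]],[[-38,-6,5],[0,0,0]],[[-22,-6,5],[0,0,0]]]'
python3 - <<'E'
from h import *
R=Rt(20,0);plan(tcp([.52,-.2,.14],R),R)
E
```

```text
time: 8.45
position: [0.5249, -0.2041, 0.1569]
tool_rot: [1.968, 2.102, 0.364]
ft_force: [0.0, 0.0, -2.8]
grip_width: 0.31
t 8.45 pos [ 0.5249 -0.2041  0.1569] F [ 0.   0.  -2.8] w 0.31 q [-0.35 -0.04  0.77  2.06 -0.18  0.8   0.59]
turn deg [-0.11 -1.03  3.59]
shift(now axes) [  4.5 -10.    9.3] shift(after turn) [  4.1 -10.3   9.2]
```

```bash
python3 -m inch '[[[0,0,0],[0,-0.5,1.8]],[[0,0,0],[0,-0.5,1.8]],[[2,-5,4.5],[0,0,0]],[[2,-5,4.5],[0,0,0]],[[0,0,0],[0,0,0]],[[0,0,0],[0,0,0]],[[0,0,0],[0,0,0]],[[0,0,0],[0,0,0]],[[0,0,0],[0,0,0]],[[0,0,0],[0,0,0]]]'
python3 - <<'E'
from h import *
R=Rt(20,0);plan(tcp([.52,-.2,.14],R),R);plan(tcp([.52,-.2,.034],R),R)
d=grab('wrist','w4');t=grab('top','t4')['image'];a=grab('scene','s4')['image']
q=lambda i,x,y,w,h:cv2.resize(i[y:y+h,x:x+w],(400,300),interpolation=2)
m=np.vstack([np.hstack([cv2.resize(d['image'],(400,300)),q(a,235,170,120,90)]),np.hstack([q(t,272,155,100,75),q(a,155,140,120,90)])])
cv2.imwrite('pics/m4.png',m[:,:,::-1])
E
```

```text
time: 9.45
position: [0.5192, -0.1954, 0.1446]
tool_rot: [2.031, 2.038, 0.359]
ft_force: [-0.5, 0.5, -3.3]
grip_width: 0.309
t 9.45 pos [ 0.5192 -0.1954  0.1446] F [-0.5  0.5 -3.3] w 0.309 q [-0.36 -0.06  0.75  2.1  -0.14  0.77  0.48]
turn deg [-0.15 -0.23  0.18]
shift(now axes) [-4.6 -0.9 -0.4] shift(after turn) [-4.6 -0.9 -0.4]
t 9.45 pos [ 0.5192 -0.1954  0.1446] F [-0.5  0.5 -3.3] w 0.309 q [-0.36 -0.06  0.75  2.1  -0.14  0.77  0.48]
turn deg [-0.15 -0.23  0.18]
shift(now axes) [ -4.9 -36.9  99.3] shift(after turn) [ -4.6 -37.1  99.2]
```

View pics/m4.png

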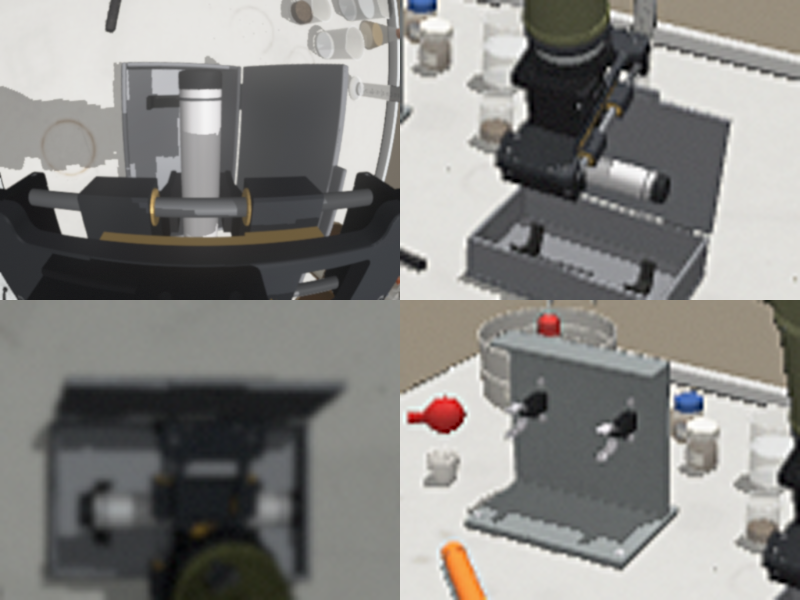

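```bash
python3 - <<'E'
from h import *
t=L('t4');s=L('s4')
f=lambda X,Y,x,y,k:((X+.5)/k-.5+x,(Y+.5)/k-.5+y)
for X,Y in((82,211),(302,208)):print(onz(t,*f(X,Y,272,155,4),.14).round(4))
# scene: right cap centre, and the two cradles' pixel, front-left rim
print(tri(t,f(302,208,272,155,4),s,f(258,190,235,170,400/120)))
d=L('w4');H=d['hand_eye'];Rw=Rn.from_rotvec(d['rot']).as_matrix()
def wray(u,v,z):
    a=np.array([u-d['cx'],v-d['cy']]);r=np.hypot(*a);th=r/d['fx'];c=np.r_[np.sin(th)*a/r,np.cos(th)]
    o=Rw@H[:3,3]+d['pos'];w=Rw@H[:3,:3]@c;return (o+w*(z-o[2])/w[2]).round(4)
k=1.28
print('rim front-left outer',wray(113*k,66*k,.05),'rim mid-left side',wray(123*k,130*k,.05),'hinge',wray(242*k,66*k,.05))
E
```

```text
[ 0.5201 -0.1138  0.14  ]
[ 0.5221 -0.2816  0.14  ]
(array([ 0.52064611, -0.27865782,  0.13758368]), np.float64(0.007475186708693482))
rim front-left outer [ 0.465  -0.1005  0.05  ] rim mid-left side [ 0.4722 -0.1641  0.05  ] hinge [ 0.6034 -0.0994  0.05  ]
```

```bash
python3 -m inch '[[[-0.5,-3.4,9],[0,0,0]],[[-0.5,-3.4,9],[0,0,0]],[[-0.5,-3.4,9],[0,0,0]],[[-0.5,-3.4,9],[0,0,0]],[[-0.5,-3.4,9],[0,0,0]],[[-0.5,-3.4,9],[0,0,0]],[[-0.5,-3.4,9],[0,0,0]],[[-0.5,-3.4,9],[0,0,0]],[[-0.5,-3.4,9],[0,0,0]],[[-0.5,-3.4,9],[0,0,0]]]'
python3 - <<'E'
from h import *
R=Rt(20,0);plan(tcp([.52,-.2,.033],R),R)
E
```

```text
time: 10.6
position: [0.5174, -0.2002, 0.047]
tool_rot: [2.031, 2.039, 0.358]
ft_force: [0.4, 0.9, -3.6]
grip_width: 0.307
t 10.6 pos [ 0.5174 -0.2002  0.047 ] F [ 0.4  0.9 -3.6] w 0.307 q [-0.3   0.14  0.75  2.18 -0.45  0.58  0.78]
turn deg [-0.22 -0.2   0.18]
shift(now axes) [ 0.1 -2.3  9. ] shift(after turn) [ 0.2 -2.3  9. ]
```

```bash
python3 -m inch '[[[0,-0.5,2],[0,0,0]],[[0,-0.5,2],[0,0,0]],[[0,-0.5,2],[0,0,0]],[[0,-0.5,2],[0,0,0]],[[0,0,0],[0,0,0]],[[0,0,0],[0,0,0]],[[0,0,0],[0,0,0]],[[0,0,0],[0,0,0]],[[0,0,0],[0,0,0]],[[0,0,0],[0,0,0]]]'
```

```text
time: 11.6
position: [0.5186, -0.2, 0.0401]
tool_rot: [2.031, 2.038, 0.36]
ft_force: [-0.2, 0.4, -4.1]
grip_width: 0.307
```

```bash
python3 -m inch '[[[0,-0.3,1],[0,0,0]],[[0,-0.3,1],[0,0,0]],[[0,-0.3,1],[0,0,0]],[[0,0,0],[0,0,0]],[[0,0,0],[0,0,0]],[[0,0,0],[0,0,0]],[[0,0,0],[0,0,0]],[[0,0,0],[0,0,0]],[[0,0,0],[0,0,0]],[[0,0,0],[0,0,0]]]'
```

```text
time: 12.6
position: [0.5187, -0.2, 0.0369]
tool_rot: [2.031, 2.039, 0.359]
ft_force: [-0.3, 0.7, -2.7]
grip_width: 0.31
```

```bash
python3 -m inch '[[[0,-0.3,1],[0,0,0]],[[0,0,0],[0,0,0]],[[0,0,0],[0,0,0]],[[0,0,0],[0,0,0]],[[0,0,0],[0,0,0]],[[0,0,0],[0,0,0]],[[0,0,0],[0,0,0]],[[0,0,0],[0,0,0]],[[0,0,0],[0,0,0]],[[0,0,0],[0,0,0]]]'
python3 -m inch '[[[0,0,0],[0,0,0]],[[0,0,0],[0,0,0]],[[0,0,0],[0,0,0]],[[0,0,0],[0,0,0]],[[0,0,0],[0,0,0]],[[0,0,0],[0,0,0]],[[0,0,0],[0,0,0]],[[0,0,0],[0,0,0]],[[0,0,0],[0,0,0]],[[0,0,0],[0,0,0]]]' 0.52
python3 - <<'E'
from h import *
d=grab('wrist','w5');a=grab('scene','s5')['image']
q=lambda i,x,y,w,h:cv2.resize(i[y:y+h,x:x+w],(400,300),interpolation=2)
cv2.imwrite('pics/m5.png',np.hstack([cv2.resize(d['image'],(400,300)),q(a,235,170,120,90)])[:,:,::-1])
E
```

```text
time: 13.6
position: [0.5189, -0.2, 0.0366]
tool_rot: [2.031, 2.038, 0.361]
ft_force: [-6.0, 0.5, 7.1]
grip_width: 0.311
time: 14.6
position: [0.5188, -0.2, 0.0358]
tool_rot: [2.031, 2.039, 0.359]
ft_force: [-0.1, 0.1, 0.1]
grip_width: 0.476
```

View pics/m5.png

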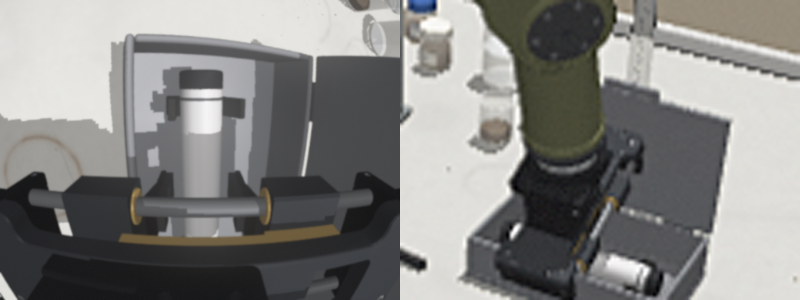

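The tube lies in both cradles (wrist half: tube at column ≈201, centred between the cradle ears at ≈172 and ≈243), and the tool force is zero. I'll retreat along the fingers.

```bash
python3 -m inch '[[[0,0,-5],[0,0,0]],[[0,0,-10],[0,0,0]],[[0,0,-12],[0,0,0]],[[0,0,-15],[0,0,0]],[[0,0,-18],[0,0,0]],[[0,0,-20],[0,0,0]],[[0,5,-20],[0,0,0]],[[0,10,-30],[0,0,0]],[[0,12,-33],[0,0,0]],[[0,12,-33],[0,0,0]]]'
python3 - <<'E'
from h import *
plan([.67,-.2,.27],Rt(0,0))
d=grab('wrist','w6');t=grab('top','t6')['image'];a=grab('scene','s6')['image']
q=lambda i,x,y,w,h:cv2.resize(i[y:y+h,x:x+w],(400,300),interpolation=2)
cv2.imwrite('pics/m6.png',np.hstack([cv2.resize(d['image'],(400,300)),q(a,235,170,120,90)])[:,:,::-1])
E
```

```text
time: 15.7
position: [0.4883, -0.201, 0.2351]
tool_rot: [2.032, 2.037, 0.36]
ft_force: [1.1, -0.2, 0.4]
grip_width: 0.481
t 15.7 pos [ 0.4883 -0.201   0.2351] F [ 1.1 -0.2  0.4] w 0.481 q [-0.32 -0.24  0.67  2.03  0.03  0.97  0.35]
turn deg [19.86 -0.2   0.16]
shift(now axes) [  0.5 182.8  28.9] shift(after turn) [  1.  181.7 -34.9]
```

View pics/m6.png

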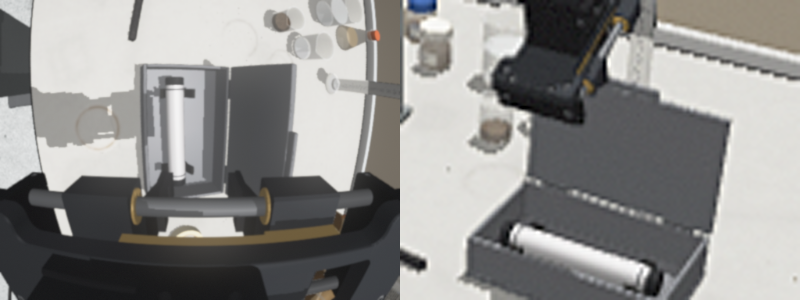

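The tube is seated in both cradles and the lid is still upright. I'll go over and behind the lid.

```bash
python3 -m inch '[[[0,9,-27],[0,0,0]],[[0,9,-27],[0,0,0]],[[0,0,0],[5,0,0]],[[0,0,0],[5,0,0]],[[0,0,0],[5,0,0]],[[0,0,0],[5,0,0]],[[0,40,0],[0,0,0]],[[0,40,0],[0,0,0]],[[0,40,0],[0,0,0]],[[0,40,0],[0,0,0]]]' 1 10
python3 - <<'E'
from h import *
plan([.665,-.2,.15],Rt(0,0))
E
```

```text
time: 16.85
position: [0.6485, -0.2, 0.2879]
tool_rot: [-2.213, -2.222, 0.003]
ft_force: [-0.3, 0.3, 1.2]
grip_width: 0.008
t 16.85 pos [ 0.6485 -0.2     0.2879] F [-0.3  0.3  1.2] w 0.008 q [-0.21  0.42  0.67  1.31 -0.26  1.5   0.44]
turn deg [-0.33 -0.16  0.23]
shift(now axes) [ -0.5  17.3 137.8] shift(after turn) [ -0.   16.5 137.9]
```

```bash
python3 -m inch '[[[0,22,0],[0,0,0]],[[0,0,15],[0,0,0]],[[0,0,25],[0,0,0]],[[0,0,25],[0,0,0]],[[0,0,25],[0,0,0]],[[0,0,20],[0,0,0]],[[0,0,15],[0,0,0]],[[0,0,10],[0,0,0]],[[0,0,0],[0,0,0]],[[0,0,0],[0,0,0]]]'
python3 -m inch '[[[0,-7,0],[0,0,0]],[[0,-7,0],[0,0,0]],[[0,-7,0],[0,0,0]],[[0,-7,0],[0,0,0]],[[0,-7,0],[0,0,0]],[[0,-7,0],[0,0,0]],[[0,-7,0],[0,0,0]],[[0,-7,0],[0,0,0]],[[0,-7,0],[0,0,0]],[[0,0,0],[0,0,0]]]'
```

```text
time: 17.85
position: [0.6693, -0.1999, 0.1554]
tool_rot: [-2.215, -2.224, -0.0]
ft_force: [1.0, 0.1, -0.2]
grip_width: 0.011
time: 18.85
position: [0.6051, -0.2, 0.155]
tool_rot: [-2.214, -2.222, 0.0]
ft_force: [0.4, 0.0, -0.1]
grip_width: 0.005
```

```bash
python3 -m inch '[[[0,-8,0],[0,0,0]],[[0,-9,-1],[0,0,0]],[[0,-10,2],[0,0,0]],[[0,-11,4],[0,0,0]],[[0,-11,4],[0,0,0]],[[0,-10,6],[0,0,0]],[[0,-9,7],[0,0,0]],[[0,-9,8],[0,0,0]],[[0,0,0],[0,0,0]],[[0,0,0],[0,0,0]]]'
python3 - <<'E'
from h import *
a=grab('scene','s7')['image']
cv2.imwrite('pics/m7.png',cv2.resize(a[160:270,230:376],(584,440),interpolation=2)[:,:,::-1])
E
```

```text
time: 19.85
position: [0.5282, -0.2001, 0.1247]
tool_rot: [-2.213, -2.222, 0.002]
ft_force: [0.4, 0.7, 0.7]
grip_width: 0.002
```

View pics/m7.png

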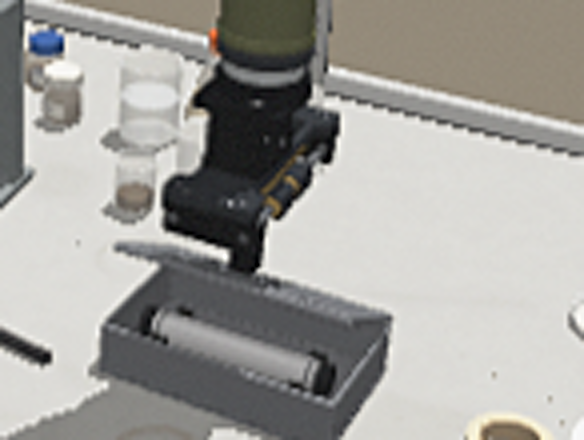

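The lid has followed to about 30° (free edge from (120,245) to (390,315)), with the fingertips on its outer face. The tube is undisturbed, so I'll carry on down.

```bash
python3 -m inch '[[[0,-5,7],[0,0,0]],[[0,-5,8],[0,0,0]],[[0,-5,8],[0,0,0]],[[0,-2,7],[0,0,0]],[[0,-2,6],[0,0,0]],[[0,-1,5],[0,0,0]],[[0,0,3],[0,0,0]],[[0,0,0],[0,0,0]],[[0,0,0],[0,0,0]],[[0,0,0],[0,0,0]]]'
```

```text
time: 20.9
position: [0.509, -0.2002, 0.0814]
tool_rot: [-2.214, -2.223, 0.0]
ft_force: [-0.8, -0.6, 0.4]
grip_width: 0.004
```

```bash
python3 -m inch '[[[0,0,1],[0,0,0]],[[0,0,1],[0,0,0]],[[0,0,1],[0,0,0]],[[0,0,1],[0,0,0]],[[0,0,1],[0,0,0]],[[0,0,0],[0,0,0]],[[0,0,0],[0,0,0]],[[0,0,0],[0,0,0]],[[0,0,0],[0,0,0]],[[0,0,0],[0,0,0]]]'
```

```text
time: 21.9
position: [0.509, -0.2001, 0.0763]
tool_rot: [-2.214, -2.223, 0.0]
ft_force: [0.2, 0.5, -0.1]
grip_width: 0.005
```

```bash
python3 -m inch '[[[0,0,0.5],[0,0,0]],[[0,0,0.5],[0,0,0]],[[0,0,0],[0,0,0]],[[0,0,0],[0,0,0]],[[0,0,0],[0,0,0]],[[0,0,0],[0,0,0]],[[0,0,0],[0,0,0]],[[0,0,0],[0,0,0]],[[0,0,0],[0,0,0]],[[0,0,0],[0,0,0]]]'
```

```text
time: 22.9
position: [0.509, -0.2002, 0.0759]
tool_rot: [-2.214, -2.223, -0.001]
ft_force: [-1.9, 0.6, 4.9]
grip_width: 0.005
```

```bash
python3 -m inch '[[[0,0,0.4],[0,0,0]],[[0,0,0.4],[0,0,0]],[[0,0,0],[0,0,0]],[[0,0,0],[0,0,0]],[[0,0,0],[0,0,0]],[[0,0,0],[0,0,0]],[[0,0,0],[0,0,0]],[[0,0,0],[0,0,0]],[[0,0,0],[0,0,0]],[[0,0,0],[0,0,0]]]'
```

```text
time: 23.9
position: [0.5091, -0.2002, 0.0758]
tool_rot: [-2.214, -2.223, -0.001]
ft_force: [-3.8, 1.3, 10.3]
grip_width: 0.003
```

The stop is firm: 10 N with the tips at z = 0.0588 m, against the 0.0585 m expected for a shut lid. I'll lift off and check.

```bash
python3 -m inch '[[[0,0,-3],[0,0,0]],[[0,0,-10],[0,0,0]],[[0,0,-20],[0,0,0]],[[0,0,-25],[0,0,0]],[[0,0,-25],[0,0,0]],[[0,0,-25],[0,0,0]],[[0,0,-15],[0,0,0]],[[0,0,0],[0,0,0]],[[0,0,0],[0,0,0]],[[0,0,0],[0,0,0]]]'
python3 - <<'E'
from h import *
t=grab('top','t8')['image'];a=grab('scene','s8')['image']
cv2.imwrite('pics/m8.png',np.hstack([cv2.resize(a[160:270,230:340],(400,400),interpolation=2),cv2.resize(t[60:260,100:400],(400,400))])[:,:,::-1])
print(ctrl.get_state()['ft_force'])
E
```

```text
time: 24.9
position: [0.5085, -0.2001, 0.1961]
tool_rot: [-2.212, -2.222, 0.002]
ft_force: [-0.2, 0.7, -0.3]
grip_width: 0.006
[-0.38072473  0.54174822 -0.61068349]
```

View pics/m8.png

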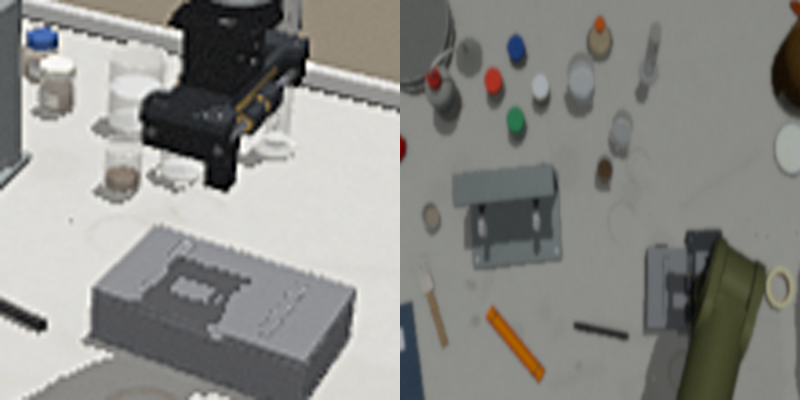

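The lid lies flush on the case all round, the robot is clear, and the other things haven't moved. I'll hand the job in.

```bash
python3 -c "
from bench import close_job
print(close_job())"
```

```text
the job is handed in; nothing more can be done
None
```

I handed the job in at about 25 s of the 61 s allowed; `close_job()` gives no verdict. I gripped the aluminium tube under the hood with the gripper tilted 45° and pulled it 64 mm straight forward out of both clips. I then laid it in the two cradles, let it go, and pushed the lid shut from behind.

**What the last checks showed:**
- **Tube:** after release the tool force was about 0 N, and the pictures showed the tube in both cradles. I couldn't see it once the lid was shut, and I didn't measure its final offset from the seat.
- **Lid:** it came to a firm stop at about 10 N. The fingertips were at z = 0.0588 m, against 0.0585 m for fully shut. In the last picture it lies flush with the case.
- **Robot and bench:** the gripper is about 120 mm above the lid and touches nothing. By eye in the last picture, the other things are where they started. I didn't measure them.

**Disagreement:** the views gave the middle of the case across the bench (world y) as anywhere from −0.197 to −0.205 m. I placed the tube at about −0.20 m, well inside the 18 mm allowed lengthways.

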